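# Empty the parts washer's catch tray and draw its strainer cassette

## Robot

A 7-joint arm with a two-finger parallel gripper is mounted at the origin on the work surface. World frame = base frame: x ahead of the robot, y to its left, z up, the work surface at z = 0. Lengths are in m, angles in rad, forces in N, time in s.
With the tool pointing down it reaches from about 0.425 to 0.95 m from the base axis. Payload 4.7 kg.
Tool frame: the origin (TCP) lies at the very end of the fingers, on their centre line; the grasp point (between the pads) lies 19 mm behind it; z points along the fingers, y is the line along which they close (so a half turn about z gives the same grasp; the last joint's range is limited). The gripper opens to 87 mm and grips with 3 to 60 N. Pads are 19 mm wide; open, the fingers measure 117 mm over their backs; the gripper's body (75 mm by 190 mm) begins 51 mm behind the grasp point.
Start: joints at [1.301, 0.469, -0.049, 1.532, 0.024, 1.141, -0.082], TCP at [0.161, -0.656, 0.223] pointing down, gripper open.
Joint ranges: [-2.59, 2.59], [-0.33, 1.99], [-1.39, 1.29], [0.1, 2.45], [-1.04, 4.18], [0.21, 1.99], [-2.66, 2.66]. Speed limits (rad/s): [2.57, 2.57, 3.14, 3.14, 3.14, 3.14, 3.14].

## Interface

Orientations are given as a unit quaternion [x, y, z, w].
In Python, from rig import sense, camera, camera_info, job_done gives the robot as it stands.
- The arm moves only by the tool carry_out, never from a script. Its arguments are lists of equal length, an entry for each row: "dp": the shift along the world's x, y, z in mm, a list of three; "angular": the turn, a rotation vector about the world's x, y, z in degrees, a list of three. In form: {"dp": [[tx, ty, tz], ...], "angular": [[ax, ay, az], ...]}. A call has 1 to 10 rows; each row is the pose to reach, as a shift and turn from the pose commanded when the call began; what a row does not reach only later rows make up. A row lasts 1/8 s, in which the tool goes at most 62.5 mm and 10.7 degrees, less where a joint would pass 70% of its speed; a pose out of reach is approached as far as the arm can. A call with a gripper value outside its range is refused whole. "grip" is the closure, from -1 (fully open) to 1 (shut), set as the call begins (left out, the last holds). The fingers move at their own pace and stop on an object; "newtons" is the grip in N (left out, the last holds). Time passes only in rows, so rows that repeat a pose let the fingers close. It gives the time, the measured TCP pose, the force, the opening and the grip force at its end, in the units of the state.
- sense(): the state, without advancing time (a new reading comes with each control period).
- camera(name): name is "side" or "top"; returns the picture (384x512x3 uint8, red, green, blue); there is no depth.
- camera_info(name): a dict with "camera_matrix" (3x3 intrinsics, pixels), "R" (3x3) and "t" (3): a world point X has camera coordinates R X + t. Camera axes: x right, y down, z forward; pixel columns grow to the right and rows downward; lengths in m; the calibration is good to about 2 mm. A picture is of the moment at which its call begins. camera_info takes no time and is no camera call.
- job_done(): hands the job in; it is judged then, once.
The state is a dict: "t": time; "qpos": joint angles; "dq": joint speeds; "effort": joint torques, N m; "ee_pos": TCP position; "ee_rot": TCP orientation; "wrist_force": force on the tool from outside, world axes, zero at the start; "torque": the same for the moment, N m; "gripper_width": finger opening in m; "gripper_force": force on a finger pad.
Only numpy, scipy, OpenCV 4.12 (cv2) and the standard library are available. Lean on these libraries where they do the work, as an engineer would, in place of code of your own. Each camera call takes 0.05 s, during which the arm holds its last target. There are 200 camera calls.

## Task

Empty the parts washer: lower the steel piston and the brass-coloured bracket from its catch tray into the blue tote, without dropping them, leaving both there. Then pinch the white strainer cassette's two orange side catches together, lift the cassette upright and straight out of its well, and finish while still holding it by the pinched catches, quite still, with its underside about 15 cm above the bench and clear of everything. Leave the wax tin, the clay bar and the spray bottle where they stand.

Things in the scene. Friction and masses are not known exactly. Their poses are not given: they have to be found in the camera images.
- washer: Bench parts washer, fixed. Origin on the bench under the centre of its aluminium catch tray: 260 (x) by 240 (y) mm, rim 40 mm high, walls 4 mm, inner floor 4 mm above the bench. The strainer well adjoins the tray's -y side. On the +y side a chute rises from the rim to the red housing, 270 mm high, its near face 250 mm from the origin.
- cassette: White strainer cassette standing in the well, loose but latched: 64 (x) by 54 (y) by 85 mm high, 0.2 to 0.32 kg. Origin at the centre of its underside, z up, axes parallel to the washer's at the start. Two orange sprung catches, on its +y and -y sides, hook under the well's lips; while either is out it cannot be lifted. Pressing both in by 4.5 mm or more frees it.
- well_top (a point): Centre of the top of the dark steel strainer well, fixed on the washer: a box 96 (x) by 82 (y) mm with yellow edges, its top 45 mm above the bench, floor 8 mm above the bench. The cassette stands 37 mm deep in it with 1 to 2 mm of play and slides straight up. The paddles stand above this top, so the fingertips need not go below it.
- pinch_point (a point): Middle between the cassette's two orange paddles, 67 mm above its underside; pinch here, fingers closing along the cassette's y axis. Paddles: 28 mm long (x), 30 mm high (52 to 82 mm above the underside), 62 mm over their outer faces when free, 47 mm when both are fully pressed. Keep pressing while lifting and holding.
- catch_left (a joint): How far the catch on the cassette's +y side is pressed in, m: 0 free, 0.0075 fully pressed; a spring (2 N rising to 6 N) pushes it back out.
- catch_right (a joint): The same for the catch on the cassette's -y side: 0 free, 0.0075 fully pressed.
- piston: Bright steel brake piston, a plain cylinder 42 mm in diameter and 52 mm high, standing upright in the catch tray, 0.15 to 0.27 kg. Origin at the centre of its underside.
- bracket: Brass-coloured cast bracket in the catch tray, 0.2 to 0.37 kg: a flange 72 (x) by 40 (y) by 12 mm high with a rib on it 50 mm long (x), 24 mm thick (y), its top 48 mm above the underside. Origin at the centre of its underside, z up. Grasp the rib across its y axis.
- tote: Blue plastic open tote on the bench, 220 (x) by 200 (y) by 70 mm high, walls and floor 5 mm, 1 kg, loose. Origin at the centre of its underside. Empty at the start.
- wax_tin: Grey round tin with a black lid, 88 mm in diameter, 69 mm high, beyond the tray; bystander. Origin at the centre of its underside.
- clay_bar: Orange block of polishing clay, 85 by 55 by 26 mm, on the bench; bystander. Origin at the centre of its underside.
- spray_bottle: White spray bottle with a blue head, 60 mm in diameter, 166 mm high, beyond the tote; bystander. Origin at the centre of its underside.
Things that resemble listed ones, but are neither listed nor needed, are in the scene too. Of the things like the bracket, leave any that is pink; of the rest the larger one is meant.

How it is judged:
On the way, in this order (a step that is already met when the one before it is completed fails the run):
1. both washed parts lie in the tote, let go, with the cassette still seated in its well (x of piston in the frame of tote between -0.105 and 0.105 m and y of piston in the frame of tote between -0.095 and 0.095 m and z of piston in the frame of tote between -0.002 and 0.066 m and x of bracket in the frame of tote between -0.105 and 0.105 m and y of bracket in the frame of tote between -0.095 and 0.095 m and z of bracket in the frame of tote between -0.002 and 0.066 m and contact force between the fingers and piston below 0.1 N and contact force between the fingers and bracket below 0.1 N and linear speed of each of piston, bracket below 0.03 m/s and height (world z) of cassette below 0.02 m), for 0.2 s.
2. both catches are pinched in by the fingers while the cassette is still seated (value of joint each of catch_left, catch_right above 0.0045 m and contact force between the fingers and cassette above 1 N and height (world z) of cassette below 0.02 m), for 0.1 s.
At the end, for the whole second after the job is handed in: Both parts lie in the tote, let go and at rest. The cassette is held by the fingers with both catches pressed in more than 4.5 mm, its underside 120 to 250 mm above the bench, upright within 0.2 rad, still (under 0.03 m/s), touching neither the washer nor the tote (x of piston in the frame of tote between -0.105 and 0.105 m and y of piston in the frame of tote between -0.095 and 0.095 m and z of piston in the frame of tote between -0.002 and 0.066 m and x of bracket in the frame of tote between -0.105 and 0.105 m and y of bracket in the frame of tote between -0.095 and 0.095 m and z of bracket in the frame of tote between -0.002 and 0.066 m and contact force between the fingers and piston below 0.1 N and contact force between the fingers and bracket below 0.1 N and linear speed of each of piston, bracket, cassette below 0.03 m/s and value of joint each of catch_left, catch_right above 0.0045 m and height (world z) of cassette between 0.12 and 0.25 m and angle between cassette's own z axis and vertical below 0.2 rad and contact force between the fingers and cassette above 1 N and contact force between cassette and washer below 0.05 N and contact force between cassette and tote below 0.05 N); the arm keeps its last pose, push and grip.
It fails at once if a part is dropped: it falls free at more than 0.9 m/s (a fall of about 40 mm) ((contact force between the fingers and piston below 0.05 N and linear speed of piston above 0.9 m/s) or (contact force between the fingers and bracket below 0.05 N and linear speed of bracket above 0.9 m/s)).
It fails at once if a bystander (wax tin, clay bar or spray bottle) is moved by more than 30 mm (distance of any of wax_tin, clay_bar, spray_bottle from where it was at the start of the episode above 0.03 m).
It also fails if it takes over 69 s, if anything falls off the work surface, if the arm or the gripper's body presses on something with over 40 N, if the wrist force passes 120 N, or if a joint passes its speed limit or range.

## Working session

There is one attempt and no reset: what is moved stays moved. The work goes in short steps, Python scripts to look and compute and a tool call to move; the robot and the scene stay as the last step left them, time stands still between calls to the robot, and variables do not carry over. Pictures are saved under pics/ and viewed, at most 10 in all, crops included, and the job is handed in when it is done.

Besides the shell and the picture viewer there is one more tool, called by a JSON object that holds its "op" and its "data", one argument or row to a line. carry_out: Moves the arm, as the interface text tells. Its arguments: {"type":"object","properties":{"dp":{"type":"array","items":{"type":"array","items":{"type":"number"}}},"angular":{"type":"array","items":{"type":"array","items":{"type":"number"}}},"grip":{"type":"number"},"newtons":{"type":"number"}},"required":["dp","angular"]}

```bash
mkdir -p pics; python3 - <<'E'
from rig import *
import cv2
for n in("top","side"):
    cv2.imwrite(f"pics/{n}0.png",cv2.cvtColor(cv2.resize(camera(n),(800,600),interpolation=cv2.INTER_CUBIC),cv2.COLOR_RGB2BGR))
    i=camera_info(n);print(i)
print(sense())
E
```

```text
{'camera_matrix': array([[428.23835448,   0.        , 259.68478706],
       [  0.        , 428.23835448, 189.7917155 ],
       [  0.        ,   0.        ,   1.        ]]), 'R': array([[ 0.01152774, -0.9995057 ,  0.02924827],
       [-0.99737687, -0.0135837 , -0.07109752],
       [ 0.07145968, -0.02835196, -0.99704046]]), 't': array([-0.05101391,  0.51753443,  1.08644514])}
{'camera_matrix': array([[420.96971783,   0.        , 254.31434259],
       [  0.        , 420.96971783, 193.38315971],
       [  0.        ,   0.        ,   1.        ]]), 'R': array([[ 0.96521299, -0.2602571 , -0.02510229],
       [-0.16233314, -0.52123273, -0.83783316],
       [ 0.20496789,  0.81276238, -0.54534895]]), 't': array([-0.51439188,  0.13027195,  0.99766911])}
{'t': 0.1, 'qpos': array([ 1.30112183,  0.46936497, -0.04863094,  1.53356205,  0.02412894,
        1.14097461, -0.08230857]), 'dq': array([ 0.00023786, -0.00144071, -0.00069716, -0.00181947, -0.00034362,
       -0.00075287,  0.00133139]), 'effort': array([ 1.75455662e-03, -5.09169459e+01, -8.10950948e-02, -2.36829472e+01,
       -6.15329132e-02,  3.44782602e-02,  6.79474397e-05]), 'ee_pos': array([ 0.16085856, -0.65501068,  0.22160692]), 'ee_rot': array([ 9.92757970e-01,  1.20128566e-01, -1.37272613e-04, -8.50056604e-04]), 'wrist_force': array([ 0.62389278,  0.61658764, -0.29799513]), 'torque': array([ 0.02248242, -0.03280172,  0.03859666]), 'gripper_force': 0.0, 'gripper_width': 0.08687273476402375}
```

View pics/top0.png

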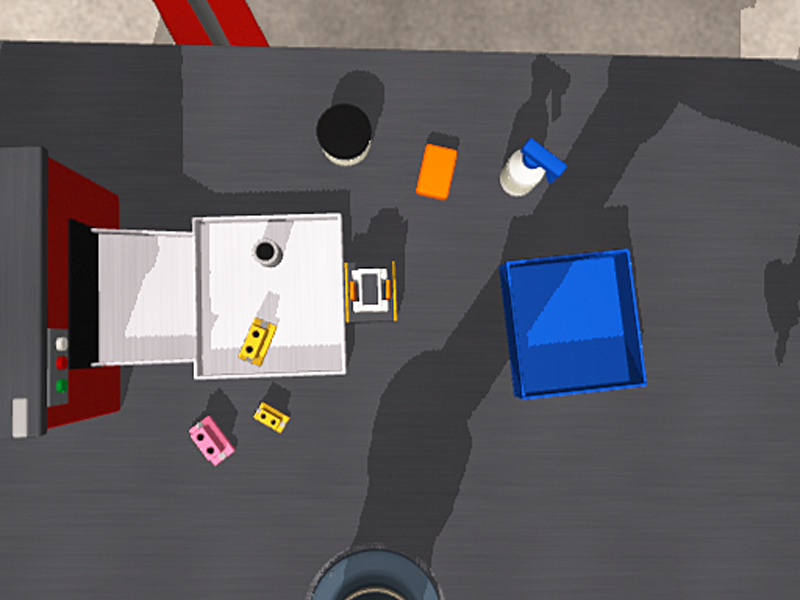

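View pics/side0.png

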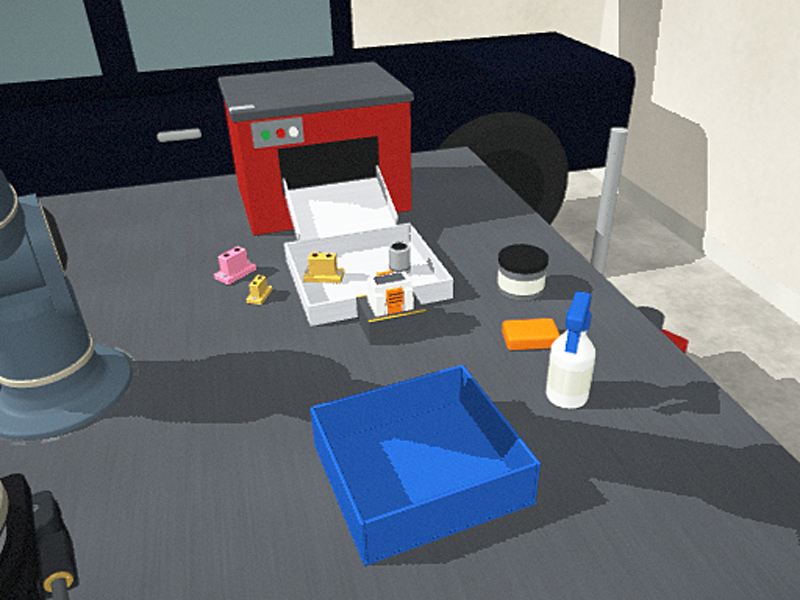

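The top view (800x600) shows the piston at (267,251), the large yellow bracket at (257,341), the cassette at (371,290) and the tote centre at (573,325). The small yellow and pink brackets outside the tray are decoys.

```bash
cat > h.py <<'E'
from rig import *
import cv2, numpy as np
def ray(n,uv,z):
    i=camera_info(n);K,R,t=i["camera_matrix"],i["R"],i["t"]
    c=-R.T@t; d=R.T@np.linalg.inv(K)@np.array([uv[0],uv[1],1.])
    return (c+d*(z-c[2])/d[2])[:2]
def rect(n,mask,z):
    """largest blob of a mask -> world polygon at height z -> (centre, size, angle)"""
    cs,_=cv2.findContours(mask.astype(np.uint8),cv2.RETR_EXTERNAL,cv2.CHAIN_APPROX_NONE)
    c=max(cs,key=cv2.contourArea).reshape(-1,2)
    p=np.array([ray(n,q,z) for q in c],np.float32)
    return cv2.minAreaRect(p*1000)
def crop(n,im,u0,v0,w,h,s):
    return cv2.cvtColor(cv2.resize(im[v0:v0+h,u0:u0+w],None,fx=s,fy=s,interpolation=cv2.INTER_CUBIC),cv2.COLOR_RGB2BGR)
E
python3 - <<'E'
from h import *
im=camera("top"); s=camera("side")
a=crop("top",im,145,155,50,85,7)[:590]; b=crop("top",im,215,160,42,50,7); c=crop("side",s,225,165,50,45,7)
cv=np.zeros((595,800,3),np.uint8); cv[:a.shape[0],:350]=a; cv[:b.shape[0]-60,360:360+294]=b[30:-30]; cv[290:290+315-10,360:710]=c[:305]
cv2.imwrite("pics/crop.png",cv)
hsv=cv2.cvtColor(im,cv2.COLOR_RGB2HSV);H,S,V=cv2.split(hsv)
roi=np.zeros(H.shape,bool);roi[195:240,140:190]=1
y=(H>18)&(H<32)&(S>120)&(V>50)&roi
print("bracket all",rect("top",y,.03)); ys,xs=np.nonzero(y);print(xs.min(),xs.max(),ys.min(),ys.max())
bl=(H>100)&(H<125)&(S>120);bl[:150]=0
print("tote",rect("top",bl,.07))
# orange paddles
roi[:]=0;roi[165:205,220:260]=1
o=(H>5)&(H<18)&(S>150)&(V>100)&roi
n,l,st,ce=cv2.connectedComponentsWithStats(o.astype(np.uint8))
for k in range(1,n):
    if st[k,4]>3: print("or",st[k],ce[k],ray("top",ce[k],.09))
# yellow edges
e=(H>=18)&(H<32)&(S>120)&roi
n,l,st,ce=cv2.connectedComponentsWithStats(e.astype(np.uint8))
for k in range(1,n):
    if st[k,4]>5: print("edge",st[k],ce[k],ray("top",ce[k],.045))
for q in [(193/1.5625,215/1.5625),(341/1.5625,213/1.5625),(345/1.5625,374/1.5625),(195/1.5625,379/1.5625)]: print("rim",ray("top",q,.04))
E
```

```text
bracket all ((441.5283203125, 195.92605590820312), (39.196929931640625, 69.5317611694336), 68.38899993896484)
152 176 204 233
tote ((475.6738586425781, -306.777099609375), (220.682373046875, 213.59886169433594), 6.880556106567383)
or [247 179   3  13  16] [248.625 186.   ] [ 0.52187651 -0.01565732]
or [224 180   1   6   6] [224.  182.5] [0.5295234  0.04384911]
or [224 180   4  13  20] [226.1  187.25] [0.51809944 0.03859533]
edge [251 167   3  38  67] [251.92537313 185.1641791 ] [ 0.52771625 -0.02405784]
edge [220 168   3  37  65] [221.30769231 187.38461538] [0.52103899 0.05287945]
edge [247 179   2  11  21] [247.52380952 184.23809524] [ 0.52990427 -0.01293137]
edge [224 180   2  11  16] [224.6875 185.9375] [0.52480834 0.04445774]
rim [0.64439033 0.30241973]
rim [0.65181046 0.06332142]
rim [0.39080723 0.05211834]
rim [0.38044994 0.29029838]
```

View pics/crop.png

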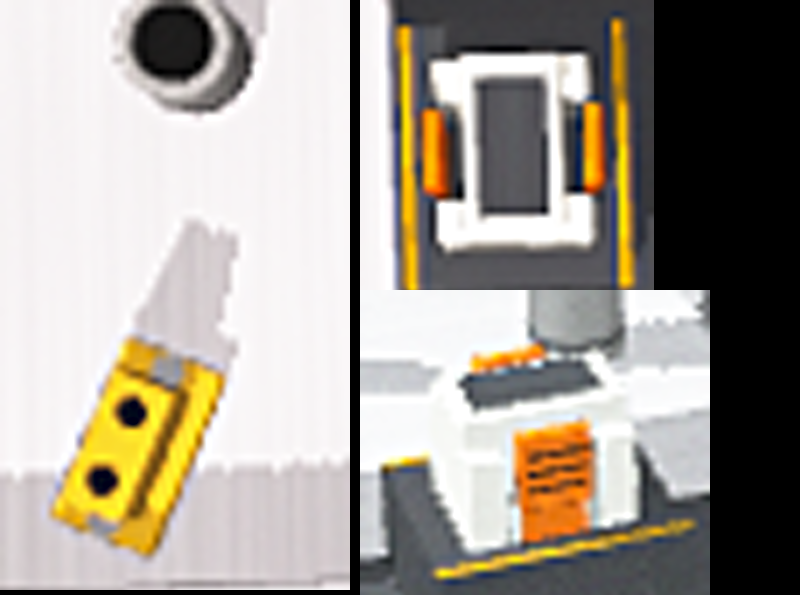

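```bash
python3 - <<'E'
from h import *
P=lambda x,y,u0,v0,xo=0,yo=0:((x-xo)/7+u0-.5,(y+yo)/7+v0-.5)
print("piston",ray("top",P(172,45,145,155),.056),ray("top",P(176,49,145,155),.056))
h1=ray("top",P(131,411,145,155),.052);h2=ray("top",P(102,480,145,155),.052)
print("rib",(h1+h2)/2,np.degrees(np.arctan2(*(h1-h2)[::-1])))
f=[P(*q,145,155) for q in [(132,338),(228,372),(52,517),(150,558)]]
g=[ray("top",q,.016) for q in f];print("flange corners",g,np.mean(g,0))
pl=ray("top",P(435,150,215,160,360,30),.09);pr=ray("top",P(593,147,215,160,360,30),.09)
print("paddles",pl,pr,(pl+pr)/2)
print("body",ray("top",P(514,150,215,160,360,30),.093))
im=camera("top");H,S,V=cv2.split(cv2.cvtColor(im,cv2.COLOR_RGB2HSV))
for a,b in((219,223),(250,256)):
    m=np.zeros(H.shape,bool);m[160:210,a:b]=1
    m&=(H>=15)&(H<34)&(S>110)
    v,u=np.nonzero(m);p=np.array([ray("top",q,.045) for q in zip(u,v)],np.float32)
    vx,vy,x0,y0=cv2.fitLine(p,cv2.DIST_L2,0,.01,.01).ravel()
    print("edge",p.min(0),p.max(0),(p.min(0)+p.max(0))/2,np.degrees(np.arctan2(vy,vx)))
# side view check: paddle (-y) centre z=.008+.067, side
print("side -y paddle",ray("side",P(554,483,225,165,360,-290),.075))
E
```

```text
piston [0.5845248  0.18326449] [0.58311288 0.18181092]
rib [0.4420842  0.19973504] -21.25332147052797
flange corners [array([0.48155943, 0.20235137]), array([0.46953494, 0.16702205]), array([0.41587498, 0.22956633]), array([0.40136811, 0.19362209])] [0.44208437 0.19814046]
paddles [0.52299409 0.04081173] [ 0.52479106 -0.01359118] [0.52389258 0.01361028]
body [0.52312791 0.01354639]
edge [0.47424453 0.05030927] [0.5700867  0.05704981] [0.52216566 0.05367954] 2.5718825
edge [ 0.4776986 -0.0274001] [ 0.5738145  -0.02112667] [ 0.52575654 -0.02426338] 2.8141675
side -y paddle [ 0.5222076  -0.02703364]
```

{"op": "carry_out", "data": {
  "dp": [
    [40,40,0],
    [80,80,0],
    [120,120,0],
    [160,160,0],
    [200,200,0],
    [240,240,0],
    [280,280,0],
    [320,320,0],
    [360,356,0],
    [360,356,0]
  ],
  "angular": [
    [0,0,-2],
    [0,0,-4],
    [0,0,-6],
    [0,0,-8],
    [0,0,-10],
    [0,0,-11.3],
    [0,0,-11.3],
    [0,0,-11.3],
    [0,0,-11.3],
    [0,0,-11.3]
  ],
  "grip": -1,
  "newtons": 20
}}

```text
t: 1.5
ee_pos: [0.5248, -0.2941, 0.2226]
ee_rot: [1.0, 0.027, 0.001, -0.001]
wrist_force: [-0.0, -0.0, -0.2]
gripper_width: 0.0871
gripper_force: 0.0
```

{"op": "carry_out", "data": {
  "dp": [
    [7,55,0],
    [14,110,0],
    [21,165,0],
    [28,220,0],
    [35,275,0],
    [42,330,0],
    [49,385,0],
    [56,440,0],
    [63,483,0],
    [63,483,0]
  ],
  "angular": [
    [0,0,0],
    [0,0,0],
    [0,0,0],
    [0,0,0],
    [0,0,0],
    [0,0,0],
    [0,0,0],
    [0,0,0],
    [0,0,0],
    [0,0,0]
  ]
}}

```text
t: 2.75
ee_pos: [0.5834, 0.1873, 0.2224]
ee_rot: [1.0, 0.025, -0.0, -0.001]
wrist_force: [-0.3, -0.5, 0.4]
gripper_width: 0.0865
gripper_force: 0.0
```

```bash
python3 - <<'E'
from h import *
s=sense();print(s['t'],s['ee_pos'],s['ee_rot'],s['qpos'],s['wrist_force'])
E
```

```text
2.75 [0.58343811 0.1872784  0.22243715] [ 9.99694028e-01  2.47165758e-02 -1.42827225e-04 -9.59795805e-04] [-0.08696022  0.39632822 -0.38930441  1.67225717  0.16265544  1.10476759
 -2.04363147] [-0.29244625 -0.49412102  0.41048058]
```

{"op": "carry_out", "data": {
  "dp": [
    [0,0,-50],
    [0,0,-100],
    [0,0,-130],
    [0,0,-150],
    [0,0,-150],
    [0,0,-150]
  ],
  "angular": [
    [0,0,0],
    [0,0,0],
    [0,0,0],
    [0,0,0],
    [0,0,0],
    [0,0,0]
  ]
}}

```text
t: 3.5
ee_pos: [0.5851, 0.1834, 0.0739]
ee_rot: [1.0, 0.021, 0.001, -0.0]
wrist_force: [0.2, 0.8, -0.3]
gripper_width: 0.087
gripper_force: 0.0
```

```bash
python3 - <<'E'
from h import *
s=sense();print(s['t'],s['ee_pos'],s['ee_rot'],s['wrist_force'])
t=camera("top");d=camera("side")
a=crop("top",t,120,110,70,80,5); b=crop("side",d,200,120,80,80,5)
cv=np.zeros((400,800,3),np.uint8);cv[:,:350]=a;cv[:,380:780]=b
cv2.imwrite("pics/p1.png",cv)
E
```

```text
3.5 [0.58513157 0.18342895 0.07394095] [ 9.99768072e-01  2.14998576e-02  1.22420117e-03 -2.42426470e-04] [ 0.19748575  0.81296785 -0.3246497 ]
```

View pics/p1.png

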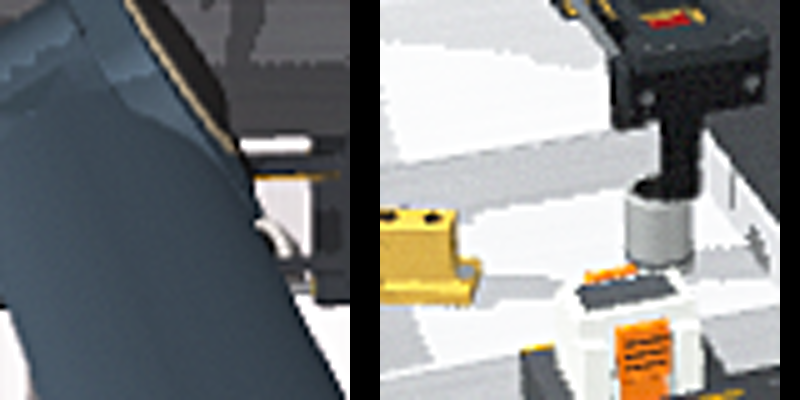

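The side view shows the -y finger at crop (680,180), just in front of the piston (660,225). I'll check this against the expected projection.

```bash
python3 - <<'E'
from h import *
i=camera_info("side")
for X in [(.585,.134,.075),(.585,.183,.056),(.585,.183,.004)]:
    c=i["camera_matrix"]@(i["R"]@np.array(X)+i["t"]);u=c[:2]/c[2];print(X,u,(u+.5-[200,120])*5+[380,0])
# piston from side: base/top outline centre columns 627..692 at rows 185(top) / 265 bottom
print(ray("side",((659.5-380)/5+200-.5,190/5+120-.5),.056))
E
```

```text
(0.585, 0.134, 0.075) [259.10804771 158.80764855] [678.04023855 196.53824277]
(0.585, 0.183, 0.056) [254.73162278 156.93420282] [656.15811392 187.17101411]
(0.585, 0.183, 0.004) [255.15694838 172.26028279] [658.2847419  263.80141393]
[0.58595149 0.17902005]
```

{"op": "carry_out", "data": {
  "dp": [
    [0,0,-20],
    [0,0,-35],
    [0,0,-48],
    [0,0,-48]
  ],
  "angular": [
    [0,0,0],
    [0,0,0],
    [0,0,0],
    [0,0,0]
  ]
}}

```text
t: 4.1
ee_pos: [0.5829, 0.1831, 0.0228]
ee_rot: [1.0, 0.022, -0.002, 0.001]
wrist_force: [0.2, -0.0, -0.5]
gripper_width: 0.0872
gripper_force: 0.0
```

{"op": "carry_out", "data": {
  "dp": [
    [0,0,0],
    [0,0,0],
    [0,0,0],
    [0,0,0],
    [0,0,0],
    [0,0,0],
    [0,0,0],
    [0,0,0]
  ],
  "angular": [
    [0,0,0],
    [0,0,0],
    [0,0,0],
    [0,0,0],
    [0,0,0],
    [0,0,0],
    [0,0,0],
    [0,0,0]
  ],
  "grip": 1,
  "newtons": 25
}}

```text
t: 5.1
ee_pos: [0.5841, 0.1834, 0.0247]
ee_rot: [1.0, 0.022, 0.0, 0.0]
wrist_force: [1.1, -0.8, 1.0]
gripper_width: 0.0414
gripper_force: 25.0
```

{"op": "carry_out", "data": {
  "dp": [
    [0,0,10],
    [0,0,30],
    [0,0,60],
    [0,0,100],
    [0,0,140],
    [0,0,160],
    [0,0,160]
  ],
  "angular": [
    [0,0,0],
    [0,0,0],
    [0,0,0],
    [0,0,0],
    [0,0,0],
    [0,0,0],
    [0,0,0]
  ]
}}

```text
t: 5.98
ee_pos: [0.5852, 0.1842, 0.1877]
ee_rot: [1.0, 0.022, 0.003, -0.001]
wrist_force: [-0.7, -0.4, -2.8]
gripper_width: 0.0412
gripper_force: 25.0
```

{"op": "carry_out", "data": {
  "dp": [
    [-4,-30,0],
    [-10,-80,0],
    [-16,-132,0],
    [-23,-185,0],
    [-29,-238,0],
    [-36,-290,0],
    [-43,-345,0],
    [-50,-400,0],
    [-55,-450,0],
    [-60,-480,0]
  ],
  "angular": [
    [0,0,0],
    [0,0,0],
    [0,0,0],
    [0,0,0],
    [0,0,0],
    [0,0,0],
    [0,0,0],
    [0,0,0],
    [0,0,0],
    [0,0,0]
  ]
}}

```text
t: 7.22
ee_pos: [0.5222, -0.2996, 0.1834]
ee_rot: [1.0, 0.02, -0.001, 0.0]
wrist_force: [0.7, 0.3, -1.7]
gripper_width: 0.0414
gripper_force: 25.0
```

{"op": "carry_out", "data": {
  "dp": [
    [0,-8,0],
    [0,-8,-30],
    [0,-8,-70],
    [0,-8,-110],
    [0,-8,-135],
    [0,-8,-145],
    [0,-8,-152],
    [0,-8,-152],
    [0,-8,-152]
  ],
  "angular": [
    [0,0,0],
    [0,0,0],
    [0,0,0],
    [0,0,0],
    [0,0,0],
    [0,0,0],
    [0,0,0],
    [0,0,0],
    [0,0,0]
  ]
}}

```text
t: 8.35
ee_pos: [0.5247, -0.3047, 0.0336]
ee_rot: [1.0, 0.022, 0.001, 0.0]
wrist_force: [0.1, 0.6, -2.1]
gripper_width: 0.0409
gripper_force: 25.0
```

```bash
python3 - <<'E'
from h import *
s=sense();print(s['t'],s['ee_pos'],s['wrist_force'],s['gripper_width'])
d=camera("side");cv2.imwrite("pics/p2.png",crop("side",d,180,190,190,180,3))
E
```

```text
8.35 [ 0.52473978 -0.30474246  0.03358373] [ 0.14490409  0.62772921 -2.13399078] 0.04093323816287667
```

View pics/p2.png

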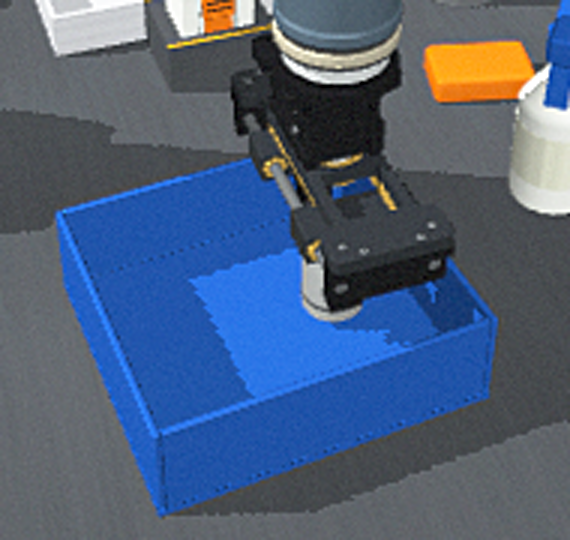

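The piston is inside the tote, just above the floor at crop (330,310). I'll lower it the last few mm and release.

{"op": "carry_out", "data": {
  "dp": [
    [0,0,-3],
    [0,0,-5],
    [0,0,-7],
    [0,0,-7]
  ],
  "angular": [
    [0,0,0],
    [0,0,0],
    [0,0,0],
    [0,0,0]
  ]
}}

```text
t: 8.9
ee_pos: [0.524, -0.3046, 0.0257]
ee_rot: [1.0, 0.022, 0.0, 0.0]
wrist_force: [-1.1, -0.2, -0.8]
gripper_width: 0.0414
gripper_force: 25.0
```

{"op": "carry_out", "data": {
  "dp": [
    [0,0,0],
    [0,0,0],
    [0,0,0],
    [0,0,0],
    [0,0,0],
    [0,0,0]
  ],
  "angular": [
    [0,0,0],
    [0,0,0],
    [0,0,0],
    [0,0,0],
    [0,0,0],
    [0,0,0]
  ],
  "grip": -1
}}

```text
t: 9.65
ee_pos: [0.524, -0.3045, 0.0255]
ee_rot: [1.0, 0.022, 0.0, 0.0]
wrist_force: [0.7, 0.0, -0.1]
gripper_width: 0.0857
gripper_force: 0.0
```

{"op": "carry_out", "data": {
  "dp": [
    [0,0,30],
    [0,0,80],
    [0,0,135],
    [0,0,175],
    [0,0,175]
  ],
  "angular": [
    [0,0,0],
    [0,0,0],
    [0,0,0],
    [0,0,0],
    [0,0,0]
  ]
}}

```text
t: 10.28
ee_pos: [0.5261, -0.3055, 0.2047]
ee_rot: [1.0, 0.022, 0.004, 0.002]
wrist_force: [0.0, 0.3, 0.3]
gripper_width: 0.0875
gripper_force: 0.0
```

{"op": "carry_out", "data": {
  "dp": [
    [-2,15,0],
    [-6,40,0],
    [-10,67,0],
    [-15,95,0],
    [-19,122,0],
    [-23,150,0],
    [-28,177,0],
    [-32,205,0],
    [-36,230,0],
    [-40,250,0]
  ],
  "angular": [
    [0,0,8],
    [0,0,16],
    [0,0,24],
    [0,0,32],
    [0,0,40],
    [0,0,48],
    [0,0,56],
    [0,0,64],
    [0,0,72],
    [0,0,80]
  ]
}}

```text
t: 11.52
ee_pos: [0.483, -0.0534, 0.1995]
ee_rot: [0.75, 0.661, -0.001, -0.001]
wrist_force: [0.1, -0.2, -0.6]
gripper_width: 0.0871
gripper_force: 0.0
```

{"op": "carry_out", "data": {
  "dp": [
    [-4,27,0],
    [-9,55,0],
    [-13,82,0],
    [-18,110,0],
    [-23,138,0],
    [-27,166,0],
    [-32,194,0],
    [-36,222,0],
    [-42,253,0],
    [-42,253,0]
  ],
  "angular": [
    [0,0,9],
    [0,0,18],
    [0,0,27],
    [0,0,36],
    [0,0,45],
    [0,0,54],
    [0,0,63],
    [0,0,72],
    [0,0,76.25],
    [0,0,76.25]
  ]
}}

```text
t: 12.78
ee_pos: [0.4406, 0.2006, 0.1999]
ee_rot: [0.182, 0.983, 0.0, -0.001]
wrist_force: [-0.0, -0.7, -0.9]
gripper_width: 0.0874
gripper_force: 0.0
```

```bash
python3 - <<'E'
from h import *
from scipy.spatial.transform import Rotation as R
s=sense();print(s['t'],s['ee_pos'],s['qpos']);print(R.from_quat(s['ee_rot']).as_matrix())
E
```

```text
12.775 [0.44058434 0.20060471 0.19992886] [ 0.30134603  0.32177303 -0.97429989  1.95990246  0.30981341  1.01917008
  0.39014308]
[[-9.33749868e-01  3.57922226e-01 -1.69231385e-03]
 [ 3.57920409e-01  9.33751212e-01  1.28660719e-03]
 [ 2.04070542e-03  5.95655633e-04 -9.99997740e-01]]
```

{"op": "carry_out", "data": {
  "dp": [
    [1,0,-40],
    [1,0,-90],
    [1,0,-130],
    [1,0,-155],
    [1,0,-170],
    [1,0,-176],
    [1,0,-176]
  ],
  "angular": [
    [0,0,0],
    [0,0,0],
    [0,0,0],
    [0,0,0],
    [0,0,0],
    [0,0,0],
    [0,0,0]
  ]
}}

```text
t: 13.65
ee_pos: [0.4433, 0.1984, 0.0248]
ee_rot: [0.185, 0.983, 0.0, 0.0]
wrist_force: [-0.2, 0.6, 0.6]
gripper_width: 0.087
gripper_force: 0.0
```

{"op": "carry_out", "data": {
  "dp": [
    [0,0,0],
    [0,0,0],
    [0,0,0],
    [0,0,0],
    [0,0,0],
    [0,0,0],
    [0,0,0],
    [0,0,0],
    [0,0,0]
  ],
  "angular": [
    [0,0,0],
    [0,0,0],
    [0,0,0],
    [0,0,0],
    [0,0,0],
    [0,0,0],
    [0,0,0],
    [0,0,0],
    [0,0,0]
  ],
  "grip": 1,
  "newtons": 35
}}

```text
t: 14.78
ee_pos: [0.4431, 0.1987, 0.0246]
ee_rot: [0.184, 0.983, 0.0, 0.0]
wrist_force: [0.3, 1.6, -1.0]
gripper_width: 0.0238
gripper_force: 35.0
```

{"op": "carry_out", "data": {
  "dp": [
    [0,0,10],
    [0,0,30],
    [0,0,60],
    [0,0,100],
    [0,0,140],
    [0,0,165],
    [0,0,165]
  ],
  "angular": [
    [0,0,0],
    [0,0,0],
    [0,0,0],
    [0,0,0],
    [0,0,0],
    [0,0,0],
    [0,0,0]
  ]
}}

```text
t: 15.65
ee_pos: [0.4436, 0.1988, 0.1912]
ee_rot: [0.185, 0.983, 0.001, 0.002]
wrist_force: [0.2, -0.0, -3.8]
gripper_width: 0.0239
gripper_force: 35.0
```

{"op": "carry_out", "data": {
  "dp": [
    [8,-30,0],
    [16,-80,0],
    [28,-132,0],
    [36,-185,0],
    [40,-238,0],
    [40,-290,0],
    [34,-345,0],
    [18,-400,0],
    [0,-450,0],
    [-20,-490,0]
  ],
  "angular": [
    [0,0,2],
    [0,0,5],
    [0,0,8],
    [0,0,11],
    [0,0,14],
    [0,0,17],
    [0,0,20],
    [0,0,23],
    [0,0,24],
    [0,0,24]
  ]
}}

```text
t: 16.9
ee_pos: [0.4208, -0.2933, 0.1877]
ee_rot: [-0.023, 1.0, 0.001, -0.001]
wrist_force: [-0.1, -0.3, -3.2]
gripper_width: 0.0243
gripper_force: 35.0
```

{"op": "carry_out", "data": {
  "dp": [
    [-3,-16,0],
    [-3,-16,-30],
    [-3,-16,-70],
    [-3,-16,-110],
    [-3,-16,-140],
    [-3,-16,-152],
    [-3,-16,-155],
    [-3,-16,-155]
  ],
  "angular": [
    [0,0,0],
    [0,0,0],
    [0,0,0],
    [0,0,0],
    [0,0,0],
    [0,0,0],
    [0,0,0],
    [0,0,0]
  ]
}}

```text
t: 17.9
ee_pos: [0.4208, -0.3076, 0.0353]
ee_rot: [-0.024, 1.0, -0.0, 0.001]
wrist_force: [0.1, -0.4, -3.7]
gripper_width: 0.0239
gripper_force: 35.0
```

```bash
python3 - <<'E'
from h import *
s=sense();print(s['t'],s['ee_pos'],s['wrist_force'],s['gripper_width'])
d=camera("side");cv2.imwrite("pics/p3.png",crop("side",d,180,190,190,180,3))
E
```

```text
17.9 [ 0.42079139 -0.307567    0.03527626] [ 0.11505578 -0.36918311 -3.71462816] 0.02387436045724149
```

View pics/p3.png

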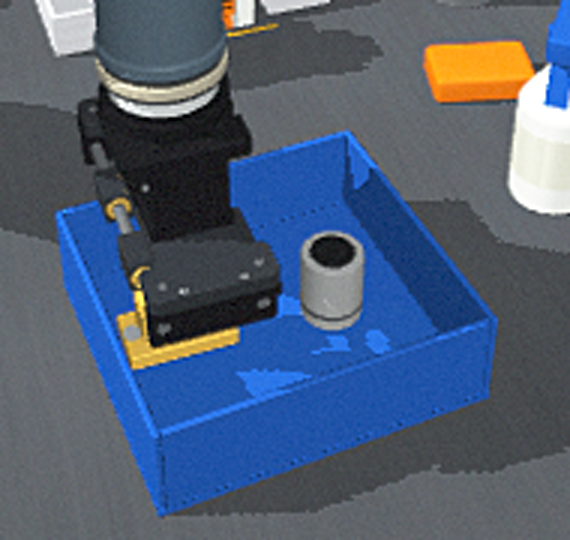

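The bracket is held level in the tote at crop (180,345), clear of the piston. I'll lower it, release, and go to the cassette.

{"op": "carry_out", "data": {
  "dp": [
    [0,0,-3],
    [0,0,-6],
    [0,0,-9],
    [0,0,-9]
  ],
  "angular": [
    [0,0,0],
    [0,0,0],
    [0,0,0],
    [0,0,0]
  ]
}}

```text
t: 18.45
ee_pos: [0.4201, -0.3076, 0.0256]
ee_rot: [-0.024, 1.0, -0.0, 0.0]
wrist_force: [0.6, -0.2, -2.5]
gripper_width: 0.0235
gripper_force: 35.0
```

{"op": "carry_out", "data": {
  "dp": [
    [0,0,0],
    [0,0,0],
    [0,0,0],
    [0,0,0],
    [0,0,0],
    [0,0,0],
    [0,0,0]
  ],
  "angular": [
    [0,0,0],
    [0,0,0],
    [0,0,0],
    [0,0,0],
    [0,0,0],
    [0,0,0],
    [0,0,0]
  ],
  "grip": -1
}}

```text
t: 19.32
ee_pos: [0.42, -0.3075, 0.0256]
ee_rot: [-0.024, 1.0, 0.0, -0.0]
wrist_force: [0.2, -0.3, 0.4]
gripper_width: 0.0837
gripper_force: 0.0
```

{"op": "carry_out", "data": {
  "dp": [
    [0,0,20],
    [0,0,70],
    [0,0,125],
    [0,0,165],
    [0,0,165]
  ],
  "angular": [
    [0,0,0],
    [0,0,0],
    [0,0,0],
    [0,0,0],
    [0,0,0]
  ]
}}

```text
t: 19.95
ee_pos: [0.4223, -0.3082, 0.195]
ee_rot: [-0.024, 1.0, -0.003, 0.003]
wrist_force: [-0.6, -0.9, 0.1]
gripper_width: 0.0869
gripper_force: 0.0
```

{"op": "carry_out", "data": {
  "dp": [
    [12,40,0],
    [28,85,0],
    [45,130,0],
    [60,175,0],
    [75,220,0],
    [90,265,0],
    [100,300,0],
    [104,321,0],
    [104,321,0],
    [104,321,0]
  ],
  "angular": [
    [0,0,0],
    [0,0,0],
    [0,0,0],
    [0,0,0],
    [0,0,0],
    [0,0,0],
    [0,0,0],
    [0,0,0],
    [0,0,0],
    [0,0,0]
  ]
}}

```text
t: 21.2
ee_pos: [0.5235, 0.0122, 0.1902]
ee_rot: [-0.023, 1.0, -0.0, -0.001]
wrist_force: [0.1, -0.6, 0.4]
gripper_width: 0.0875
gripper_force: 0.0
```

```bash
python3 - <<'E'
from h import *
s=sense();print(s['t'],s['ee_pos'],s['ee_rot'],s['qpos'])
d=camera("side");cv2.imwrite("pics/p4.png",crop("side",d,180,130,190,190,3))
E
```

```text
21.2 [0.52352777 0.0121766  0.19015565] [-2.34575870e-02  9.99724538e-01 -4.20701517e-04 -6.42578827e-04] [ 0.67013785  0.42320817 -0.9871728   1.88712861  0.40669734  1.05020146
  1.13230368]
```

View pics/p4.png

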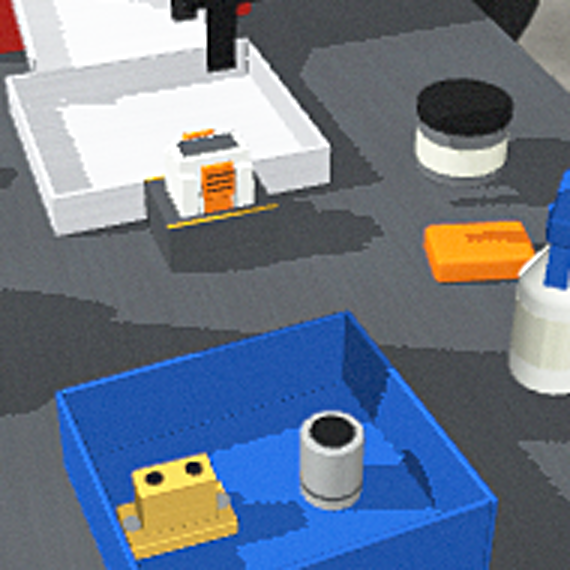

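Both parts stand in the tote, with the bracket at crop (180,505) and the piston at (332,460). The gripper is over the cassette, so I'll descend and pinch.

{"op": "carry_out", "data": {
  "dp": [
    [0,1,-30],
    [0,1,-70],
    [0,1,-100],
    [0,1,-120],
    [0,1,-130],
    [0,1,-134],
    [0,1,-134]
  ],
  "angular": [
    [0,0,0],
    [0,0,0],
    [0,0,0],
    [0,0,0],
    [0,0,0],
    [0,0,0],
    [0,0,0]
  ]
}}

```text
t: 22.12
ee_pos: [0.5245, 0.0145, 0.0571]
ee_rot: [-0.024, 1.0, 0.0, 0.0]
wrist_force: [0.4, -0.1, 0.2]
gripper_width: 0.0869
gripper_force: 0.0
```

{"op": "carry_out", "data": {
  "dp": [
    [0,0,0],
    [0,0,0],
    [0,0,0],
    [0,0,0],
    [0,0,0],
    [0,0,0],
    [0,0,0],
    [0,0,0],
    [0,0,0],
    [0,0,0]
  ],
  "angular": [
    [0,0,0],
    [0,0,0],
    [0,0,0],
    [0,0,0],
    [0,0,0],
    [0,0,0],
    [0,0,0],
    [0,0,0],
    [0,0,0],
    [0,0,0]
  ],
  "grip": 1,
  "newtons": 25
}}

```text
t: 23.38
ee_pos: [0.5242, 0.0143, 0.0572]
ee_rot: [-0.024, 1.0, -0.0, 0.0]
wrist_force: [-1.4, -0.5, 5.6]
gripper_width: 0.0448
gripper_force: 25.0
```

{"op": "carry_out", "data": {
  "dp": [
    [0,0,2],
    [0,0,5],
    [0,0,10],
    [0,0,15]
  ],
  "angular": [
    [0,0,0],
    [0,0,0],
    [0,0,0],
    [0,0,0]
  ]
}}

```text
t: 23.88
ee_pos: [0.524, 0.0145, 0.0718]
ee_rot: [-0.024, 1.0, 0.0, -0.0]
wrist_force: [-0.2, -0.2, -2.8]
gripper_width: 0.0446
gripper_force: 25.0
```

```bash
python3 - <<'E'
from h import *
s=sense();print(s['t'],s['ee_pos'],s['ee_rot'],s['wrist_force'],s['torque'],s['gripper_width'])
d=camera("side");cv2.imwrite("pics/p5.png",crop("side",d,200,120,90,100,5))
E
```

```text
23.875 [0.52395016 0.01450492 0.07179664] [-2.40116094e-02  9.99711671e-01  9.62839855e-05 -9.49677625e-05] [-0.16378414 -0.19812344 -2.82991347] [ 0.1132826  -0.14491798 -0.00475695] 0.04461323649531218
```

View pics/p5.png

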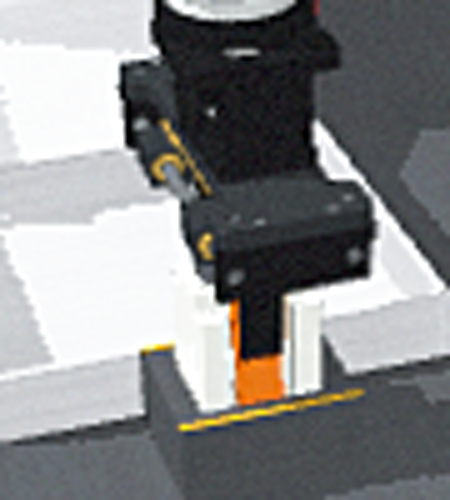

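The cassette is rising upright with the pads on the orange paddle, crop (262,340), and the load (2.8 N) matches its weight. I'll lift it the rest of the way.

{"op": "carry_out", "data": {
  "dp": [
    [0,0,8],
    [0,0,20],
    [0,0,36],
    [0,0,54],
    [0,0,74],
    [0,0,94],
    [0,0,112],
    [0,0,124],
    [0,0,130],
    [0,0,132]
  ],
  "angular": [
    [0,0,0],
    [0,0,0],
    [0,0,0],
    [0,0,0],
    [0,0,0],
    [0,0,0],
    [0,0,0],
    [0,0,0],
    [0,0,0],
    [0,0,0]
  ]
}}

```text
t: 25.18
ee_pos: [0.5239, 0.0144, 0.2036]
ee_rot: [-0.024, 1.0, -0.0, -0.0]
wrist_force: [0.4, 0.0, -2.6]
gripper_width: 0.0444
gripper_force: 25.0
```

{"op": "carry_out", "data": {
  "dp": [
    [0,0,0],
    [0,0,0],
    [0,0,0],
    [0,0,0],
    [0,0,0],
    [0,0,0],
    [0,0,0],
    [0,0,0]
  ],
  "angular": [
    [0,0,0],
    [0,0,0],
    [0,0,0],
    [0,0,0],
    [0,0,0],
    [0,0,0],
    [0,0,0],
    [0,0,0]
  ]
}}

```text
t: 26.18
ee_pos: [0.524, 0.0145, 0.2036]
ee_rot: [-0.024, 1.0, 0.0, 0.0]
wrist_force: [-0.0, -0.3, -2.1]
gripper_width: 0.0442
gripper_force: 25.0
```

```bash
python3 - <<'E'
from h import *
s=sense();print(s['t'],s['ee_pos'],s['wrist_force'],s['gripper_width'],abs(s['dq']).max())
d=camera("side");cv2.imwrite("pics/p6.png",crop("side",d,180,70,190,290,2))
E
```

```text
26.175 [0.52401756 0.01448855 0.20360402] [-0.04722678 -0.25956572 -2.05160944] 0.04422441475396818 0.0008251155374601462
```

View pics/p6.png

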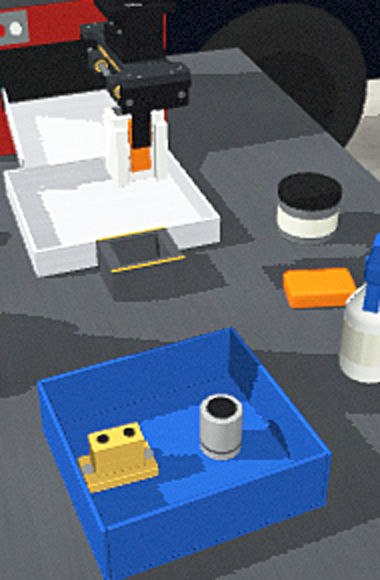

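The cassette hangs upright and clear above the empty well at crop (138,150), and both parts are in the tote. Handing in.

```bash
python3 -c "
from rig import *
s=sense();print(s['gripper_width'],s['gripper_force']);print(job_done())"
```

```text
0.04460387912959758 24.99943882226944
the job is handed in; nothing more can be done
None
```

I handed the job in at about 26 s: the piston and bracket are in the tote, and the cassette is held still by its pinched catches, upright, about 15 cm above the bench; no verdict was returned.

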